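# Brush off a valve body and hold its cover over the bolt holes

### The job

Take the block brush by its grip and sweep the three bits of scrap off the flat top of the grey valve body onto the desk, with the brush and not with the fingers, then stand the brush upright back on the desk and let go of it. Then pick up the cover plate by its rib and hold it level over the valve body, hovering about 15 to 20 mm above the top without touching it, turned and centred so that every threaded hole lies fully in view under one of the plate's larger holes; finish while still holding it there, not setting it down. Leave everything else on the desk where it is.

Things in the scene. Friction and masses are not known exactly. Their poses are not given: they have to be found in the camera images.
- valve_body: Grey cast block 100 (own x) x 130 (own y) x 60 mm high, fixed; flat level top 60 mm above the desk. Origin: centre of its underside, z up. Pipe stubs (collars 30 mm diameter, axis 17 mm above the desk) stick out of its two short ends (+y, -y), to 114 mm from the centre. In the top: four threaded 10 mm holes at own (x, y) = (+-35, +-50) mm, and a 14 mm port in the middle.
- face (a point): Centre of the valve body's flat top, 60 mm above the desk; axes as the valve body's.
- thread0 (a point): Mouth of a threaded hole (10 mm diameter) in the valve body's top, at own (+35, +50) mm, 60 mm above the desk.
- thread1 (a point): Mouth of a threaded hole (10 mm diameter) in the valve body's top, at own (-35, +50) mm, 60 mm above the desk.
- thread2 (a point): Mouth of a threaded hole (10 mm diameter) in the valve body's top, at own (-35, -50) mm, 60 mm above the desk.
- thread3 (a point): Mouth of a threaded hole (10 mm diameter) in the valve body's top, at own (+35, -50) mm, 60 mm above the desk.
- cover: Loose bare aluminium plate 100 (own x) x 130 (own y) x 8 mm, 0.4 kg, flat on the desk; four 18 mm through holes at own (+-35, +-50) mm, the pattern of the threaded holes. On its middle stands a lifting rib 16 mm thick (x), 60 long (y), its top 44 mm above the plate's underside: grasp it from above across its thickness. Origin: centre of the underside, z up. Half a turn makes no difference.
- hole0 (a point): Centre of an 18 mm hole at the cover plate's underside, at the plate's own (+35, +50) mm.
- hole1 (a point): Centre of an 18 mm hole at the cover plate's underside, at the plate's own (-35, +50) mm.
- hole2 (a point): Centre of an 18 mm hole at the cover plate's underside, at the plate's own (-35, -50) mm.
- hole3 (a point): Centre of an 18 mm hole at the cover plate's underside, at the plate's own (+35, -50) mm.
- brush: Loose block brush standing on its bristles, 0.18 kg: rigid grey bristle block 34 (own x) x 126 (own y) x 30 mm high, wooden back 40 x 132 mm up to 45 mm, and on its middle a wooden grip 20 mm thick (x), 74 long (y), up to 82 mm above the bristle ends: grasp it from above across its thickness. Origin: centre of the underside, z up. Its long side covers the valve body's whole top.
- scrap_hex: Loose scrap: brass hexagon, 26 mm across and 16 mm high, 0.04 kg, at the start lying on the valve body's top. Origin: centre of its underside.
- scrap_block: Loose scrap: white plastic offcut 24 x 20 x 18 mm, 0.02 kg, at the start lying on the valve body's top. Origin: centre of its underside.
- scrap_tube: Loose scrap: copper stub, 22 mm across on a 22 mm square foot, 20 mm high, 0.03 kg, at the start standing on the valve body's top. Origin: centre of its underside.
- tape_wide: Bystander: roll of blue tape lying flat, 110 mm diameter, 45 mm high. Origin: centre of its underside.
- tape_narrow: Bystander: roll of cream tape lying flat, 100 mm diameter, 24 mm high. Origin: centre of its underside.
- mug: Bystander: black mug, 82 mm diameter, 95 mm high. Origin: centre of its underside.
- wrench: Bystander: steel wrench lying along its own x, 200 mm long, 40 mm wide, 8 mm high. Origin: its middle, underside.
- screwdriver: Bystander: screwdriver lying along its own x, 200 mm long, 26 mm high. Origin: its middle, underside.
- tee: Bystander: white plastic pipe tee, 80 x 60 mm, 34 mm high. Origin: under its branching point.
- blank_plate: Bystander: plain steel plate without holes or rib, 100 x 100 x 6 mm, not the cover. Origin: centre of its underside.
Mind the look-alikes: they are no part of the job. Leave any orange or red look-alike of the brush alone.

How it is judged:
By the outcome, as a careful person would: the job done as asked, in the order asked, and still so for the second after the job is handed in, while the arm keeps its last pose, push and grip.
It also fails if it takes over 64 s, if anything falls off the work surface, if the arm or the gripper's body presses on something with over 40 N, if the wrist force passes 120 N, or if a joint passes its speed limit or range.

### The arm

A 7-joint arm with a two-finger parallel gripper is mounted at the origin on the work surface. World frame = base frame: x ahead of the robot, y to its left, z up, the work surface at z = 0. Lengths are in mm, angles in rad, forces in N, time in s.
With the tool pointing down it reaches from about 350 to 900 mm from the base axis. Payload 19.9 kg.
Tool frame: the origin (TCP) lies between the finger pads; the fingertips stand 19 mm ahead of it and the grasp point (between the pads) is the TCP; z points along the fingers, y is the line along which they close (so a half turn about z gives the same grasp; the last joint's range is limited). The gripper opens to 94 mm and grips with 3 to 60 N. Pads are 16 mm wide; open, the fingers measure 119 mm over their backs; the gripper's body (75 mm by 177 mm) begins 78 mm behind the grasp point.
Start: joints at [-1.141, 0.417, -0.01, 1.614, 0.005, 1.111, -0.053], TCP at [283.486, 556.988, 224.425] pointing down, gripper open.
Joint ranges: [-2.81, 2.81], [-0.39, 2.02], [-1.27, 1.25], [0.06, 2.57], [-1.19, 4.33], [0.19, 2], [-2.82, 2.82]. Speed limits (rad/s): [1.89, 1.89, 2.39, 2.39, 3.01, 3.01, 3.01].

### API

Orientations are given as a unit quaternion [x, y, z, w].
In Python, from bench import ctrl, cams, workorder gives the robot as it stands.
- The arm moves only by the tool servo_tool, never from a script. Its argument "steps" is a list of rows, each a list of 5 numbers: the finger opening in mm, from 0 to 94, then the shift along the tool's x, y, z in mm, then the turn about the tool's z in rad. In form: [[grip, dx, dy, dz, spin], ...]. A call has 1 to 12 rows; each row is the pose to reach, as a shift and turn from the pose commanded when the call began, along the tool's axes at that moment; what a row does not reach only later rows make up. A row lasts 1/10 s, in which the tool goes at most 50 mm and 8.59 degrees, less where a joint would pass 70% of its speed; a pose out of reach is approached as far as the arm can. A call with a gripper value outside its range is refused whole. The fingers move at their own pace and stop on an object; "force" is the grip in N (left out, the last holds). Time passes only in rows, so rows that repeat a pose let the fingers close. It gives the time, the measured TCP pose, the force, the opening and the grip force at its end, in the units of the state.
- ctrl.sense(): the state, without advancing time (a new reading comes with each control period).
- cams.snapshot(name): name is "scene" or "top" or "wrist"; returns a dict with "frame" (400x640x3 uint8, red, green, blue), "depth" (400x640 float32, mm along the optical axis (not along the pixel's ray), 0 where there is no reading), "fx", "fy", "cx", "cy" (pixels), "world_to_cam" (4x4, takes a point from world to camera coordinates). Camera axes: x right, y down, z forward; pixel columns grow to the right and rows downward; lengths in mm; the calibration is good to about 2 mm. A picture is of the moment at which its call begins.
- workorder.close_job(): hands the job in; it is judged then, once.
The state is a dict: "time": time; "joints": joint angles; "qvel": joint speeds; "joint_efforts": joint torques, N m; "eef_pos": TCP position; "ee_rot": TCP orientation; "contact_force": force on the tool from outside, world axes, zero at the start; "wrist_torque": the same for the moment, N m; "width": opening from 0.0 (shut) to 1.0 (fully open); "finger_force": force on a finger pad.
Only numpy, scipy, OpenCV 4.12 (cv2) and the standard library are available. Lean on these libraries where they do the work, as an engineer would, in place of code of your own. Each camera call takes 0.05 s, during which the arm holds its last target. There are 200 camera calls.

## Working session

There is one attempt and no reset: what is moved stays moved. The work goes in short steps, Python scripts to look and compute and a tool call to move; the robot and the scene stay as the last step left them, time stands still between calls to the robot, and variables do not carry over. Pictures are saved under pics/ and viewed, at most 10 in all, crops included, and the job is handed in when it is done.

Besides the shell and the picture viewer there is one more tool, called by a JSON object that holds its "op" and its "data", one argument or row to a line. servo_tool: Moves the arm, as the interface text tells. Its arguments: {"type":"object","properties":{"steps":{"type":"array","items":{"type":"array","items":{"type":"number"}}},"force":{"type":"number"}},"required":["steps"]}

```bash
mkdir -p pics
cat > h.py <<'E'
import numpy as np, cv2
from bench import ctrl, cams, workorder
def snap(n,name=None):
    s=cams.snapshot(n)
    if name: cv2.imwrite('pics/%s.png'%name,s['frame'][:,:,::-1])
    return s
def cloud(s):
    v,u=np.mgrid[0:400,0:640]; d=s['depth']
    p=np.stack([(u-s['cx'])/s['fx']*d,(v-s['cy'])/s['fy']*d,d],-1)
    T=np.linalg.inv(s['world_to_cam']); return p@T[:3,:3].T+T[:3,3]
def ray(s,u,v,z):
    T=np.linalg.inv(s['world_to_cam']); d=T[:3,:3]@np.array([(u-s['cx'])/s['fx'],(v-s['cy'])/s['fy'],1]); o=T[:3,3]
    return o+d*(z-o[2])/d[2]
def st():
    s=ctrl.sense(); print({k:np.round(s[k],3).tolist() for k in ('time','eef_pos','ee_rot','joints','contact_force','width','finger_force')}); return s
E
python3 - <<'E'
from h import *
st()
a=snap('top','top0'); b=snap('scene','scene0')
for s in (a,b): print(np.round(s['world_to_cam'],2).tolist(), s['fx'],s['cx'],s['cy'],(s['depth']>0).mean())
E
```

```text
{'time': 0.0, 'eef_pos': [283.358, 556.708, 223.863], 'ee_rot': [0.233, 0.972, -0.001, -0.0], 'joints': [-1.142, 0.418, -0.01, 1.614, 0.005, 1.111, -0.053], 'contact_force': [0.049, -1.192, 0.059], 'width': 0.998, 'finger_force': 0.0}
[[0.02, -1.0, -0.01, -90.47], [-0.99, -0.02, -0.12, 520.07], [0.12, 0.01, -0.99, 1348.02], [0.0, 0.0, 0.0, 1.0]] 397.21877078397495 324.11000874511285 190.37850237987988 0.99598046875
[[-0.41, 0.91, -0.01, 271.49], [0.74, 0.33, -0.59, -319.73], [-0.53, -0.24, -0.81, 1787.57], [0.0, 0.0, 0.0, 1.0]] 455.5989010179102 327.35732123237983 188.72404423411086 0.99606640625
```

View pics/top0.png

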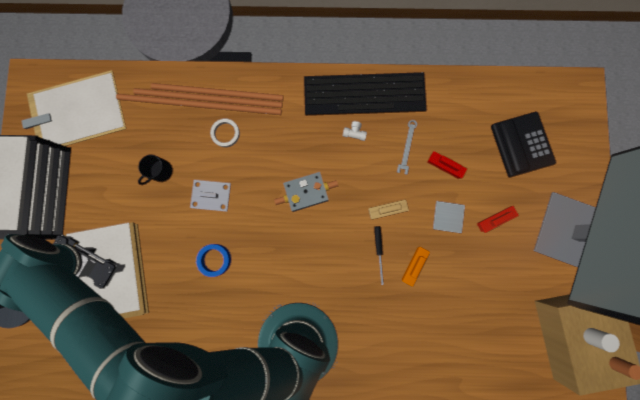

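View pics/scene0.png

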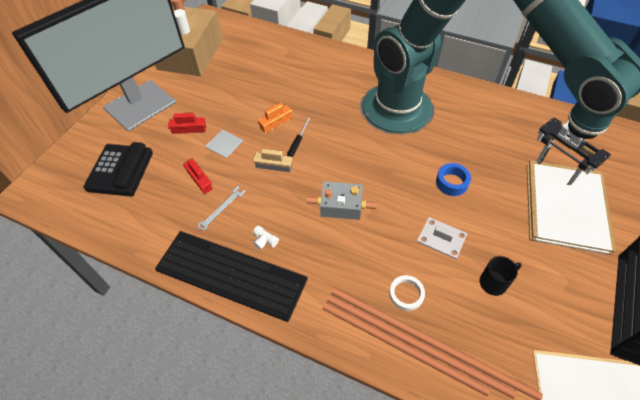

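The top view shows the brush (natural wood) at (389,210), the valve body with scrap at (306,191) and the cover with its rib at (210,195). The red and orange look-alikes lie to the right. The scene view agrees: brush (273,160), body (342,200), cover (442,237). Next I'll measure the poses.

```bash
cat > m.py <<'E'
from h import *
def box(P,c,r,z0,z1,extra=None):
    m=(np.hypot(P[...,0]-c[0],P[...,1]-c[1])<r)&(P[...,2]>z0)&(P[...,2]<z1)
    if extra is not None: m&=extra
    q=P[m][:,:2]
    (x,y),(w,h),a=cv2.minAreaRect(q.astype(np.float32))
    if w<h: w,h,a=h,w,a+90
    a=(a+90)%180-90
    print(len(q),'ctr',round(x,1),round(y,1),'size',round(w,1),round(h,1),'long-axis deg',round(a,1),'mean',q.mean(0).round(1),'zmed',np.median(P[m][:,2]).round(1))
    return x,y,a
E
python3 - <<'E'
from m import *
for n,B in (('top',((306,191),(210,195),(389,210))),('scene',((342,200),(442,237),(273,160)))):
    s=snap(n); P=cloud(s); print(n)
    cs=[ray(s,*b,z) for b,z in zip(B,(60,20,50))]
    print(np.round(cs,1).tolist())
    box(P,cs[0],110,54,66)   # body top
    box(P,cs[0],90,70,90)    # scrap
    box(P,cs[1],100,4,13); box(P,cs[1],70,35,50)
    box(P,cs[2],90,35,52); box(P,cs[2],80,70,90)
s=snap('top');P=cloud(s)
for n,b in (('tape',(213,260)),('tee',(355,130)),('wrench',(407,148)),('sd',(379,255)),('mug',(155,168)),('cream',(225,132)),('blank',(449,217)),('orange',(416,266))): print(n,ray(s,*b,20).round(),P[b[1],b[0]].round())
E
```

```text
top
[[514.9, -19.9, 60.0], [499.6, 317.9, 20.0], [456.0, -303.0, 50.0]]
926 ctr 515.2 -18.8 size 130.2 100.4 long-axis deg -71.7 mean [514.4 -19.4] zmed 59.9
129 ctr 522.3 -12.0 size 107.4 54.0 long-axis deg -55.3 mean [516.6 -13.6] zmed 77.5
903 ctr 497.5 312.7 size 194.8 188.0 long-axis deg -16.2 mean [499.6 319.1] zmed 7.6
83 ctr 500.2 320.4 size 59.8 16.1 long-axis deg 86.3 mean [499.7 318.9] zmed 43.7
310 ctr 459.6 -302.3 size 132.1 40.2 long-axis deg -75.8 mean [ 458.2 -299.7] zmed 44.7
136 ctr 459.4 -301.7 size 72.9 20.0 long-axis deg -75.2 mean [ 459.1 -301.6] zmed 81.5
scene
[[531.7, -7.3, 60.0], [508.2, 322.6, 20.0], [468.1, -292.4, 50.0]]
858 ctr 513.9 -16.9 size 130.5 106.1 long-axis deg -71.3 mean [518.5 -15.7] zmed 61.1
156 ctr 523.3 -9.6 size 108.8 56.4 long-axis deg -56.4 mean [520.1 -12.8] zmed 77.9
1049 ctr 509.0 321.4 size 195.6 192.1 long-axis deg -23.2 mean [506.9 321.8] zmed 7.9
109 ctr 499.8 322.7 size 58.4 21.8 long-axis deg -87.4 mean [501.5 322.7] zmed 43.3
287 ctr 460.5 -299.6 size 131.8 45.3 long-axis deg -76.6 mean [ 466.1 -295.2] zmed 45.5
139 ctr 461.6 -299.4 size 73.7 28.2 long-axis deg -74.3 mean [ 461.8 -297.5] zmed 81.4
tape [276. 296.  20.] [274. 302.  -2.]
tee [ 741. -187.   20.] [ 738. -186.   31.]
wrench [ 679. -372.   20.] [ 682. -374.    8.]
sd [ 303. -273.   20.] [ 302. -276.    2.]
mug [592. 517.  20.] [595. 526.   2.]
cream [726. 276.  20.] [732. 282.  -1.]
blank [ 438. -515.   20.] [ 438. -519.    7.]
orange [ 268. -400.   20.] [ 272. -386.   82.]
```

```bash
cat > go.py <<'E'
from h import *
import sys
from scipy.spatial.transform import Rotation as R
def go(x,y,z,ang=None):
    "shift in tool axes and spin to bring TCP to x,y,z with tool y along world angle ang (mod 180)"
    s=st(); M=R.from_quat(s['ee_rot']).as_matrix()
    d=M.T@(np.array([x,y,z])-s['eef_pos']); a=np.degrees(np.arctan2(M[1,1],M[0,1]))
    print('tilt deg',np.degrees(np.arccos(-M[2,2])).round(2),'y-angle',a.round(2),'shift',d.round(1),'spin',None if ang is None else np.round(-np.radians((ang-a+90)%180-90),4))
if __name__=='__main__': go(*map(float,sys.argv[1:]))
E
python3 go.py 460 -301.5 180 14.5
```

```text
{'time': 0.25, 'eef_pos': [283.402, 556.878, 224.17], 'ee_rot': [0.233, 0.972, -0.0, -0.0], 'joints': [-1.142, 0.418, -0.01, 1.614, 0.005, 1.111, -0.053], 'contact_force': [-0.527, 0.512, -0.328], 'width': 1.001, 'finger_force': 0.0}
tilt deg 0.03 y-angle 63.03 shift [-546.7 -684.9   44.6] spin 0.8469
```

{"op": "servo_tool", "data": {
  "steps": [
    [94,-90,-80,0,0.1],
    [94,-160,-120,0,0.2],
    [94,-240,-220,0,0.3],
    [94,-290,-270,0,0.4],
    [94,-356,-331,0,0.5],
    [94,-356,-331,0,0.6],
    [94,-400,-400,0,0.7],
    [94,-425,-450,10,0.78],
    [94,-450,-500,10,0.84],
    [94,-480,-550,10,0.847],
    [94,-520,-630,20,0.847],
    [94,-547,-685,44,0.847]
  ]
}}

```text
time: 1.45
eef_pos: [437.3, -20.2, 212.5]
ee_rot: [0.612, 0.791, 0.001, 0.0]
contact_force: [1.0, 0.3, 0.3]
width: 1.003
finger_force: 0.0
```

```bash
python3 go.py 460 -301.5 180 14.5
```

```text
{'time': 1.45, 'eef_pos': [437.32, -20.217, 212.48], 'ee_rot': [0.612, 0.791, 0.001, 0.0], 'joints': [-0.502, 0.092, 0.509, 2.083, -0.055, 0.977, 0.289], 'contact_force': [1.034, 0.257, 0.335], 'width': 1.003, 'finger_force': 0.0}
tilt deg 0.08 y-angle 14.51 shift [-278.   -48.6   32.4] spin 0.0001
```

{"op": "servo_tool", "data": {
  "steps": [
    [94,-50,-9,6,0],
    [94,-100,-18,12,0],
    [94,-150,-27,18,0],
    [94,-200,-36,24,0],
    [94,-245,-44,30,0],
    [94,-278,-49,32,0],
    [94,-278,-49,32,0],
    [94,-278,-49,32,0],
    [94,-278,-49,32,0]
  ]
}}

```text
time: 2.35
eef_pos: [459.5, -298.6, 180.0]
ee_rot: [0.612, 0.791, 0.0, -0.0]
contact_force: [0.0, -0.0, 0.0]
width: 1.002
finger_force: 0.0
```

Run:
```python
from m import *
from go import go
s=snap('wrist','w1');P=cloud(s)
box(P,(460,-301),90,35,52); x,y,a=box(P,(460,-301),80,70,90)
s=snap('top');P=cloud(s)
go(x,y,58,a+90)
```

```text
2668 ctr 459.4 -299.9 size 131.1 40.0 long-axis deg -75.9 mean [ 457.3 -290.9] zmed 44.0
1504 ctr 459.3 -299.6 size 73.0 19.9 long-axis deg -76.0 mean [ 458.7 -298.1] zmed 80.7
{'time': 2.45, 'eef_pos': [459.775, -298.488, 180.27], 'ee_rot': [0.612, 0.791, 0.0, 0.0], 'joints': [-0.001, 0.387, 0.65, 1.869, -0.28, 0.978, 1.026], 'contact_force': [0.888, -0.064, -0.12], 'width': 1.0, 'finger_force': 0.0}
tilt deg 0.04 y-angle 14.59 shift [ -1.   -0.8 122.3] spin 0.0095
```

View pics/w1.png

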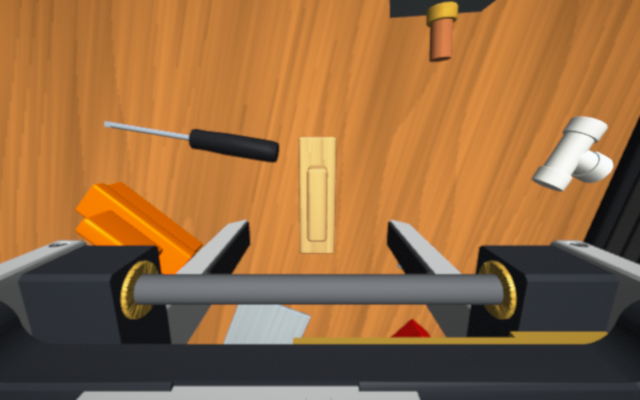

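The wrist view shows the brush grip at (317,204), centred between the open fingers and aligned with them, and its surroundings are clear. Descending to grasp it.

{"op": "servo_tool", "data": {
  "steps": [
    [94,-1,-1,30,0.01],
    [94,-1,-1,65,0.01],
    [94,-1,-1,95,0.01],
    [94,-1,-1,113,0.01],
    [94,-1,-1,113,0.01],
    [40,-1,-1,113,0.01],
    [10,-1,-1,113,0.01],
    [10,-1,-1,113,0.01],
    [10,-1,-1,113,0.01],
    [10,-1,-1,113,0.01],
    [10,-1,-1,113,0.01],
    [10,-1,-1,113,0.01]
  ],
  "force": 40
}}

```text
time: 3.65
eef_pos: [458.7, -301.0, 67.1]
ee_rot: [0.616, 0.788, -0.0, 0.0]
contact_force: [-0.1, -0.5, 0.4]
width: 0.441
finger_force: 0.0
```

```bash
python3 go.py 459.4 -299.6 190 14
```

```text
{'time': 3.65, 'eef_pos': [458.683, -300.951, 67.145], 'ee_rot': [0.616, 0.788, -0.0, 0.0], 'joints': [0.084, 0.552, 0.561, 1.941, -0.414, 0.764, 1.126], 'contact_force': [-0.127, -0.466, 0.387], 'width': 0.441, 'finger_force': 0.0}
tilt deg 0.01 y-angle 13.93 shift [   1.1    1.  -122.9] spin -0.0013
```

{"op": "servo_tool", "data": {
  "steps": [
    [10,0,0,0,0],
    [10,0,0,0,0],
    [10,0,0,0,0],
    [10,0,0,0,0],
    [10,0,0,0,0],
    [10,0,0,-10,0],
    [10,0,0,-30,0],
    [10,0,0,-60,0],
    [10,0,0,-90,0],
    [10,0,0,-110,0],
    [10,0,0,-115,0],
    [10,0,0,-115,0]
  ],
  "force": 50
}}

```text
time: 4.85
eef_pos: [458.8, -300.9, 182.5]
ee_rot: [0.616, 0.788, 0.0, 0.0]
contact_force: [-0.7, 0.7, -2.3]
width: 0.21
finger_force: 50.0
```

Run:
```python
from m import *
from go import go
s=snap('top');P=cloud(s); c=np.array([515,-19]);
m=(np.hypot(P[...,0]-c[0],P[...,1]-c[1])<90)&(P[...,2]>68)&(P[...,2]<90)
a=np.radians(18.3); q=P[m]; d=q[:,:2]-c; own=np.c_[d@[np.cos(a),np.sin(a)],d@[-np.sin(a),np.cos(a)],q[:,2]]
n,l,stt,ce=cv2.connectedComponentsWithStats(m.astype(np.uint8))
L=l[m]
for i in range(1,n): print(i,(L==i).sum(),own[L==i].min(0).round(),own[L==i].max(0).round())
go(439,-44,180,18.3)
```

```text
1 44 [ 16. -12.  71.] [35. 11. 84.]
2 34 [ -6. -53.  74.] [ 16. -34.  86.]
3 53 [-29.  27.  69.] [-4. 53. 83.]
{'time': 4.9, 'eef_pos': [458.515, -300.629, 181.648], 'ee_rot': [0.616, 0.788, 0.0, -0.0], 'joints': [-0.004, 0.387, 0.659, 1.867, -0.282, 0.982, 1.021], 'contact_force': [-0.055, -0.638, -2.727], 'width': 0.211, 'finger_force': 49.995}
tilt deg 0.02 y-angle 13.94 shift [253.8  42.9   1.7] spin -0.0761
```

{"op": "servo_tool", "data": {
  "steps": [
    [10,20,4,0,-0.01],
    [10,60,10,0,-0.03],
    [10,100,17,0,-0.05],
    [10,140,24,0,-0.076],
    [10,180,30,0,-0.076],
    [10,215,36,0,-0.076],
    [10,240,41,0,-0.076],
    [10,254,43,0,-0.076],
    [10,254,43,0,-0.076],
    [10,254,43,0,-0.076]
  ]
}}

```text
time: 5.9
eef_pos: [438.9, -44.4, 181.4]
ee_rot: [0.586, 0.81, -0.001, -0.0]
contact_force: [0.7, -0.8, -1.7]
width: 0.212
finger_force: 50.0
```

Run:
```python
from m import *
from go import go
s=snap('scene');P=cloud(s); w=snap('wrist'); W=cloud(w)
# bristle bottom: lowest points near the brush
for Q in (P,W):
    m=(np.hypot(Q[...,0]-439,Q[...,1]+44)<75)&(Q[...,2]>85)&(Q[...,2]<165)
    print(m.sum(), np.percentile(Q[m],[1,50,99],axis=0).round(1).tolist())
    try: box(Q,(439,-44),90,150,165)
    except Exception as e: print(e)
go(439,-44,129.5,18.3)
```

```text
547 [[407.8, -106.6, 116.9], [451.8, -38.1, 154.9], [475.3, 20.4, 164.6]]
322 ctr 440.8 -43.8 size 132.5 43.9 long-axis deg -72.8 mean [447.2 -40.9] zmed 159.4
4069 [[403.3, -107.7, 155.7], [425.7, -2.3, 158.5], [473.2, 21.2, 160.2]]
4069 ctr 439.5 -44.1 size 131.3 40.1 long-axis deg -71.6 mean [428.5 -11.1] zmed 158.5
{'time': 6.0, 'eef_pos': [439.08, -44.975, 181.672], 'ee_rot': [0.586, 0.81, -0.0, -0.0], 'joints': [-0.487, 0.153, 0.568, 2.109, -0.104, 0.906, 0.458], 'contact_force': [-1.013, -0.534, -0.992], 'width': 0.212, 'finger_force': 49.995}
tilt deg 0.05 y-angle 18.21 shift [ 1.   0.3 52.2] spin -0.0016
```

{"op": "servo_tool", "data": {
  "steps": [
    [10,1,0,20,0],
    [10,1,0,40,0],
    [10,1,0,52,0],
    [10,1,0,52,0],
    [10,1,8,52,0],
    [10,1,20,52,0],
    [10,1,34,52,0],
    [10,1,48,52,0],
    [10,1,62,52,0],
    [10,1,76,52,0],
    [10,1,88,52,0],
    [10,1,100,52,0]
  ]
}}

```text
time: 7.2
eef_pos: [535.0, -11.3, 130.0]
ee_rot: [0.586, 0.811, -0.0, -0.0]
contact_force: [-0.5, 0.6, -1.1]
width: 0.209
finger_force: 50.0
```

Run:
```python
from h import *
st(); s=snap('scene'); cv2.imwrite('pics/s2.png',cv2.resize(s['frame'][120:260,260:450,::-1],None,fx=4,fy=4))
```

```text
{'time': 7.2, 'eef_pos': [535.009, -11.268, 130.015], 'ee_rot': [0.586, 0.811, -0.0, -0.0], 'joints': [-0.445, 0.411, 0.504, 1.937, -0.258, 0.857, 0.513], 'contact_force': [-0.478, 0.571, -1.073], 'width': 0.209, 'finger_force': 49.996}
```

View pics/s2.png

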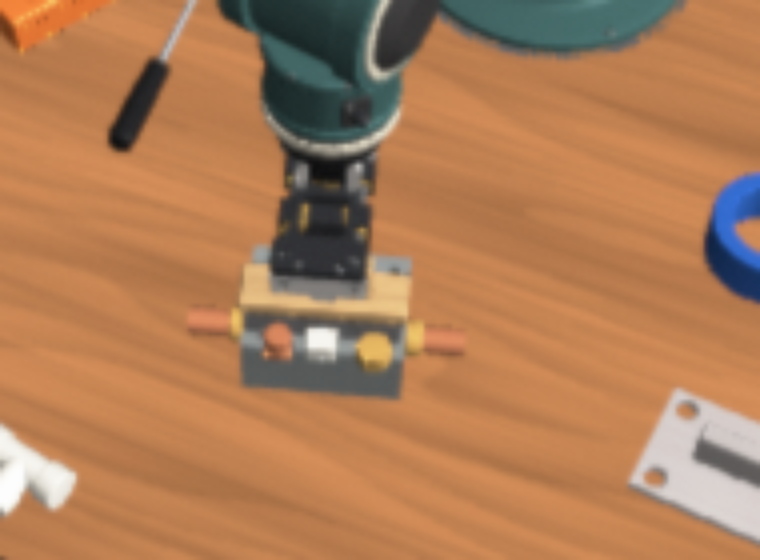

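The view shows the three bits (tube (278,341), block (321,342), hex (375,350)) lined up in front of the brush at the far edge of the body. Sweeping on past the edge.

{"op": "servo_tool", "data": {
  "steps": [
    [10,0,15,0,0],
    [10,0,32,0,0],
    [10,0,48,0,0],
    [10,0,60,0,0],
    [10,0,66,0,0],
    [10,0,66,-10,0],
    [10,0,66,-40,0],
    [10,0,66,-60,0],
    [10,0,66,-60,0]
  ]
}}

```text
time: 8.15
eef_pos: [597.4, 8.5, 193.3]
ee_rot: [0.586, 0.81, 0.001, 0.002]
contact_force: [-0.1, 0.2, -1.6]
width: 0.207
finger_force: 50.0
```

Run:
```python
from h import *
from go import go
s=snap('scene'); cv2.imwrite('pics/s3.png',cv2.resize(s['frame'][120:270,260:450,::-1],None,fx=4,fy=4))
go(459,-301,190,14)
```

```text
{'time': 8.2, 'eef_pos': [596.735, 8.742, 191.552], 'ee_rot': [0.586, 0.81, 0.001, 0.001], 'joints': [-0.459, 0.437, 0.514, 1.736, -0.246, 1.031, 0.46], 'contact_force': [-0.595, 0.711, -1.95], 'width': 0.205, 'finger_force': 49.996}
tilt deg 0.13 y-angle 18.26 shift [-251.  -227.9    1.1] spin 0.0744
```

View pics/s3.png

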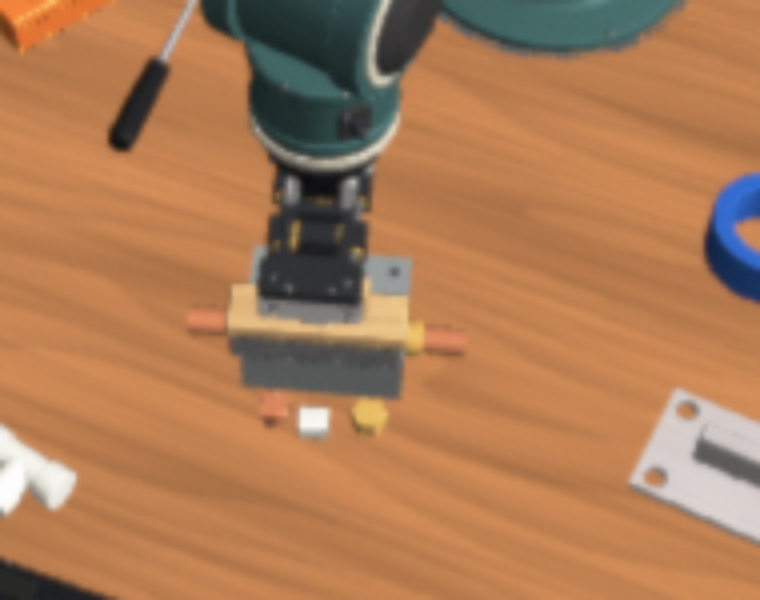

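The view shows all three bits on the desk beyond the body, at (273,407), (314,422) and (369,415). Taking the brush back to its old place.

{"op": "servo_tool", "data": {
  "steps": [
    [10,-15,-14,0,0.01],
    [10,-45,-41,0,0.03],
    [10,-80,-72,0,0.05],
    [10,-115,-104,0,0.074],
    [10,-150,-136,0,0.074],
    [10,-185,-168,0,0.074],
    [10,-215,-195,0,0.074],
    [10,-238,-216,0,0.074],
    [10,-251,-228,0,0.074],
    [10,-251,-228,0,0.074],
    [10,-251,-228,0,0.074]
  ]
}}

```text
time: 9.3
eef_pos: [458.0, -300.7, 189.4]
ee_rot: [0.616, 0.788, -0.0, -0.001]
contact_force: [0.3, 0.1, -1.7]
width: 0.209
finger_force: 50.0
```

Run:
```python
from m import *
from go import go
w=snap('wrist'); W=cloud(w)
m=(np.hypot(W[...,0]-459,W[...,1]+301)<75)&(W[...,2]>150)&(W[...,2]<185)
q=W[m]; A=np.c_[q[:,:2]-[459,-301],np.ones(len(q))]; k=np.linalg.lstsq(A,q[:,2],rcond=None)[0]; print('back plane slopes,z',k)
go(459,-301,67.8,14)
```

```text
back plane slopes,z [ 4.53505545e-03 -9.53800302e-03  1.67471284e+02]
{'time': 9.35, 'eef_pos': [458.549, -300.162, 189.53], 'ee_rot': [0.615, 0.788, -0.0, -0.001], 'joints': [0.009, 0.372, 0.64, 1.859, -0.262, 0.996, 1.005], 'contact_force': [-0.061, 0.817, -2.189], 'width': 0.214, 'finger_force': 49.996}
tilt deg 0.06 y-angle 14.05 shift [ -1.    0.3 121.7] spin 0.0009
```

{"op": "servo_tool", "data": {
  "steps": [
    [10,0,0,25,0],
    [10,0,0,60,0],
    [10,0,0,90,0],
    [10,0,0,110,0],
    [10,0,0,118,0],
    [10,0,0,121,0],
    [10,0,0,122,0],
    [10,0,0,122,0],
    [10,0,0,122,0]
  ]
}}

```text
time: 10.25
eef_pos: [459.3, -301.0, 68.9]
ee_rot: [0.615, 0.788, 0.0, 0.001]
contact_force: [-0.6, -0.3, -2.1]
width: 0.209
finger_force: 50.0
```

{"op": "servo_tool", "data": {
  "steps": [
    [40,0,0,0,0],
    [94,0,0,0,0],
    [94,0,0,0,0],
    [94,0,0,0,0],
    [94,0,0,0,0],
    [94,0,0,0,0],
    [94,0,0,0,0],
    [94,0,0,-30,0],
    [94,0,0,-70,0],
    [94,0,0,-110,0],
    [94,0,0,-125,0],
    [94,0,0,-125,0]
  ]
}}

```text
time: 11.45
eef_pos: [459.7, -301.3, 194.9]
ee_rot: [0.615, 0.788, 0.001, 0.002]
contact_force: [0.5, -0.0, -0.3]
width: 1.002
finger_force: 0.0
```

Run:
```python
from m import *
from go import go
s=snap('top'); P=cloud(s); w=snap('wrist'); W=cloud(w)
print('brush'); box(W,(459,-301),90,35,52); box(W,(459,-301),80,70,90)
print('body'); box(P,(515,-19),110,54,66)
m=(np.hypot(P[...,0]-515,P[...,1]+19)<60)&(P[...,2]>66); print('above body',m.sum())
print('rib'); box(P,(500,320),70,35,50)
m=(np.abs(P[...,0]-500)<95)&(np.abs(P[...,1]-320)<95)&(P[...,2]>4)&(P[...,2]<20); n,l,t,c=cv2.connectedComponentsWithStats(m.astype(np.uint8)); i=1+t[1:,4].argmax()
box(P,(500,320),140,3,20,l==i)
go(500,320,190,0)
```

```text
brush
2469 ctr 460.0 -299.8 size 131.0 39.9 long-axis deg -75.9 mean [ 458. -292.] zmed 44.0
1383 ctr 459.8 -300.3 size 73.9 20.0 long-axis deg -75.4 mean [ 459.7 -298.6] zmed 80.8
body
1054 ctr 515.2 -18.8 size 130.3 100.8 long-axis deg -71.6 mean [514.9 -18.8] zmed 59.8
above body 13
rib
83 ctr 500.2 320.8 size 60.3 15.3 long-axis deg 85.8 mean [499.7 319.2] zmed 43.8
810 ctr 501.4 320.6 size 132.6 107.8 long-axis deg 86.6 mean [498.6 319.5] zmed 8.2
{'time': 11.55, 'eef_pos': [458.661, -300.462, 192.283], 'ee_rot': [0.615, 0.788, 0.0, -0.0], 'joints': [0.002, 0.37, 0.648, 1.856, -0.262, 1.002, 1.006], 'contact_force': [0.161, 0.759, 0.453], 'width': 1.002, 'finger_force': 0.0}
tilt deg 0.03 y-angle 14.06 shift [591.8 190.8   2.5] spin 0.2454
```

{"op": "servo_tool", "data": {
  "steps": [
    [94,50,16,0,0.05],
    [94,98,32,0,0.1],
    [94,145,47,0,0.15],
    [94,192,62,0,0.2],
    [94,240,77,0,0.25],
    [94,285,92,0,0.3],
    [94,332,107,0,0.315],
    [94,380,122,0,0.315],
    [94,425,137,0,0.315],
    [94,470,152,0,0.315],
    [94,515,166,0,0.315],
    [94,560,180,0,0.315]
  ]
}}

```text
time: 12.75
eef_pos: [496.7, 287.8, 191.2]
ee_rot: [0.731, 0.682, -0.001, -0.0]
contact_force: [1.6, -0.3, -0.1]
width: 1.001
finger_force: 0.0
```

```bash
python3 go.py 500 320 190 -4
```

```text
{'time': 12.75, 'eef_pos': [496.723, 287.752, 191.191], 'ee_rot': [0.731, 0.682, -0.001, -0.0], 'joints': [-0.934, 0.388, 0.45, 1.788, -0.195, 1.012, -0.479], 'contact_force': [1.643, -0.293, -0.145], 'width': 1.001, 'finger_force': 0.0}
tilt deg 0.14 y-angle -4.0 shift [32.4  1.   1.1] spin -0.0
```

{"op": "servo_tool", "data": {
  "steps": [
    [94,20,1,0,0],
    [94,32,1,0,0],
    [94,32,1,0,0],
    [94,32,1,0,0]
  ]
}}

```text
time: 13.15
eef_pos: [500.9, 316.3, 192.4]
ee_rot: [0.732, 0.681, -0.001, 0.0]
contact_force: [0.5, -0.2, 0.3]
width: 0.996
finger_force: 0.0
```

Run:
```python
from m import *
from go import go
w=snap('wrist','w4'); W=cloud(w)
x,y,a=box(W,(500,320),70,30,50)
m=(np.abs(W[...,0]-500)<95)&(np.abs(W[...,1]-320)<95)&(W[...,2]>4)&(W[...,2]<12)
box(W,(500,320),140,4,12,m)
go(x,y,31,a+90)
```

```text
726 ctr 499.7 323.4 size 60.1 15.2 long-axis deg 86.0 mean [499.9 324.7] zmed 42.8
6662 ctr 500.1 323.4 size 130.0 100.2 long-axis deg 85.8 mean [500.2 326.7] zmed 7.1
{'time': 13.2, 'eef_pos': [501.056, 316.134, 192.709], 'ee_rot': [0.732, 0.681, -0.0, 0.0], 'joints': [-0.956, 0.418, 0.441, 1.742, -0.203, 1.028, -0.514], 'contact_force': [-0.847, 0.287, -0.037], 'width': 0.994, 'finger_force': 0.0}
tilt deg 0.05 y-angle -4.12 shift [  7.3  -1.9 161.7] spin -0.0025
```

View pics/w4.png

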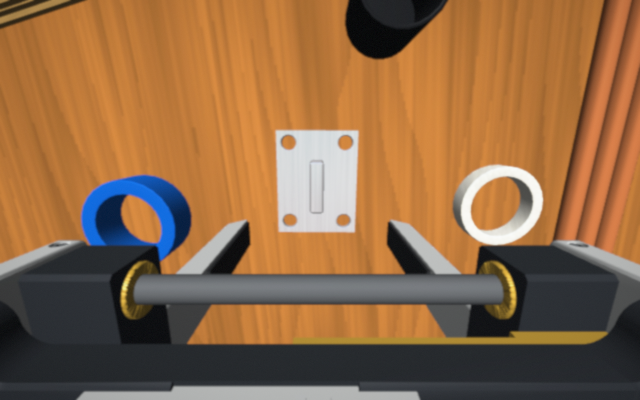

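The wrist view shows the cover with its rib at (316,186), parallel to the fingers, and nothing beside the fingers' path. Descending to grasp the rib.

{"op": "servo_tool", "data": {
  "steps": [
    [94,5,-1,40,0],
    [94,5,-1,80,0],
    [94,5,-1,120,0],
    [94,5,-1,145,0],
    [94,5,-1,158,0],
    [94,5,-1,162,0],
    [94,5,-1,162,0],
    [50,5,-1,162,0],
    [5,5,-1,162,0],
    [5,5,-1,162,0],
    [5,5,-1,162,0],
    [5,5,-1,162,0]
  ],
  "force": 55
}}

```text
time: 14.4
eef_pos: [500.2, 323.1, 31.2]
ee_rot: [0.731, 0.682, 0.0, 0.0]
contact_force: [-0.5, -0.7, -0.7]
width: 0.615
finger_force: 0.0
```

{"op": "servo_tool", "data": {
  "steps": [
    [5,0,0,0,0],
    [5,0,0,0,0],
    [5,0,0,0,0],
    [5,0,0,0,0],
    [5,0,0,0,0],
    [5,0,0,0,0],
    [5,0,0,0,0],
    [5,0,0,0,0]
  ],
  "force": 55
}}

```text
time: 15.2
eef_pos: [500.1, 323.0, 31.0]
ee_rot: [0.731, 0.682, -0.0, -0.0]
contact_force: [-0.4, -0.7, -0.3]
width: 0.165
finger_force: 55.0
```

```bash
python3 go.py 500 321.5 180 -4
```

```text
{'time': 15.2, 'eef_pos': [500.109, 322.953, 30.987], 'ee_rot': [0.731, 0.682, -0.0, -0.0], 'joints': [-0.895, 0.638, 0.357, 1.829, -0.317, 0.731, -0.435], 'contact_force': [-0.402, -0.716, -0.324], 'width': 0.165, 'finger_force': 54.997}
tilt deg 0.01 y-angle -4.01 shift [  -1.5   -0.  -149. ] spin -0.0001
```

{"op": "servo_tool", "data": {
  "steps": [
    [5,0,0,-5,0],
    [5,0,0,-20,0],
    [5,0,0,-50,0],
    [5,0,0,-85,0],
    [5,0,0,-115,0],
    [5,0,0,-135,0],
    [5,0,0,-140,0],
    [5,0,0,-140,0],
    [5,0,0,-140,0]
  ]
}}

```text
time: 16.1
eef_pos: [499.7, 322.7, 170.1]
ee_rot: [0.731, 0.682, -0.001, -0.0]
contact_force: [0.1, -0.1, -2.3]
width: 0.167
finger_force: 55.0
```

```bash
python3 go.py 515.2 -18.8 171 18.4
```

```text
{'time': 16.1, 'eef_pos': [499.68, 322.707, 170.148], 'ee_rot': [0.731, 0.682, -0.001, -0.0], 'joints': [-0.959, 0.449, 0.435, 1.755, -0.22, 0.988, -0.51], 'contact_force': [0.132, -0.063, -2.26], 'width': 0.167, 'finger_force': 54.996}
tilt deg 0.08 y-angle -4.01 shift [-339.6   39.4   -0.6] spin -0.3911
```

{"op": "servo_tool", "data": {
  "steps": [
    [5,-10,1,0,0],
    [5,-35,4,0,-0.03],
    [5,-65,8,0,-0.07],
    [5,-95,11,0,-0.11],
    [5,-130,15,0,-0.15],
    [5,-165,19,0,-0.2],
    [5,-200,23,0,-0.24],
    [5,-235,27,0,-0.28],
    [5,-270,31,0,-0.32],
    [5,-300,35,0,-0.35],
    [5,-325,38,0,-0.38],
    [5,-335,39,0,-0.391]
  ]
}}

```text
time: 17.3
eef_pos: [514.8, -17.4, 170.5]
ee_rot: [0.586, 0.81, -0.001, -0.0]
contact_force: [0.3, 0.3, -2.9]
width: 0.167
finger_force: 55.0
```

{"op": "servo_tool", "data": {
  "steps": [
    [5,-4,0,0,0],
    [5,-4,0,0,0],
    [5,-4,0,0,0]
  ]
}}

```text
time: 17.6
eef_pos: [516.7, -17.1, 170.7]
ee_rot: [0.585, 0.811, -0.0, -0.0]
contact_force: [-1.1, 0.6, -3.0]
width: 0.164
finger_force: 55.0
```

```bash
cat > chk.py <<'E'
from m import *
from go import go
from scipy import ndimage
s=ctrl.sense(); z0=s['eef_pos'][2]-31; c=s['eef_pos'][:2]
for n in ('top','scene','wrist'):
    f=snap(n); P=cloud(f); m=(np.abs(P[...,2]-z0-8)<8)&(np.hypot(P[...,0]-c[0],P[...,1]-c[1])<100)
    l,k=ndimage.label(m); 
    if k==0: continue
    m=l==1+np.argmax(ndimage.sum(m,l,range(1,k+1))); q=P[m]; q=q[np.abs(q[:,2]-np.median(q[:,2]))<5]
    A=np.c_[q[:,:2]-c,np.ones(len(q))]; print(n,'plane',np.linalg.lstsq(A,q[:,2],rcond=None)[0].round(4),end=' ')
    box(P,c,100,z0,z0+16,m)
go(515.2,-18.8,s['eef_pos'][2],18.4)
E
python3 chk.py
```

```text
top plane [3.900000e-03 2.320000e-02 1.487222e+02] 122 ctr 513.3 -70.4 size 59.5 35.5 long-axis deg 18.4 mean [507.3 -75.1] zmed 147.4
scene plane [3.700000e-03 1.000000e-04 1.489549e+02] 750 ctr 515.9 -17.4 size 129.9 107.9 long-axis deg -71.8 mean [530.1 -10.1] zmed 149.0
wrist plane [ 9.000000e-04 -6.000000e-04  1.470278e+02] 12554 ctr 508.7 9.5 size 100.5 74.5 long-axis deg 18.5 mean [507.2  14. ] zmed 147.0
{'time': 17.75, 'eef_pos': [516.843, -17.014, 170.922], 'ee_rot': [0.585, 0.811, -0.0, -0.0], 'joints': [-0.437, 0.314, 0.49, 1.947, -0.183, 0.924, 0.465], 'contact_force': [-1.002, 0.155, -4.08], 'width': 0.171, 'finger_force': 54.996}
tilt deg 0.02 y-angle 18.45 shift [-1.2 -2.1  0.2] spin 0.0009
```

{"op": "servo_tool", "data": {
  "steps": [
    [5,0.5,-1.5,10,0],
    [5,0.5,-1.5,25,0],
    [5,0.5,-1.5,40,0],
    [5,0.5,-1.5,52,0],
    [5,0.5,-1.5,59,0],
    [5,0.5,-1.5,62,0],
    [5,0.5,-1.5,62,0],
    [5,0.5,-1.5,62,0],
    [5,0.5,-1.5,62,0]
  ]
}}

```text
time: 18.65
eef_pos: [515.7, -17.7, 109.5]
ee_rot: [0.585, 0.811, 0.0, 0.0]
contact_force: [-0.2, -0.9, -3.6]
width: 0.165
finger_force: 55.0
```

```bash
python3 chk.py
python3 - <<'E'
from h import *
f=snap('wrist'); s=snap('scene')['frame'][150:250,290:400,::-1]
a=f['frame'][:,:,::-1]
cv2.imwrite('pics/w5.png',np.vstack([cv2.resize(a[50:240,200:440],(720,570))])); cv2.imwrite('pics/s5.png',cv2.resize(s,None,fx=6,fy=6,interpolation=cv2.INTER_CUBIC)[:600,:800])
E
```

```text
top plane [-1.08000e-02 -3.11000e-02  8.43673e+01] 104 ctr 510.8 -70.9 size 57.0 35.9 long-axis deg 19.5 mean [504.9 -76.1] zmed 86.2
scene plane [1.30000e-03 2.80000e-03 8.73593e+01] 695 ctr 515.3 -17.8 size 130.5 106.6 long-axis deg -70.8 mean [528.2  -9.5] zmed 87.3
wrist plane [ 2.00000e-03 -5.00000e-04  8.55643e+01] 12562 ctr 507.5 8.7 size 100.4 74.6 long-axis deg 18.4 mean [506.   13.2] zmed 85.6
{'time': 18.8, 'eef_pos': [515.493, -17.695, 109.333], 'ee_rot': [0.585, 0.811, 0.0, 0.0], 'joints': [-0.402, 0.404, 0.457, 1.996, -0.246, 0.794, 0.518], 'contact_force': [-0.467, -0.212, -3.513], 'width': 0.166, 'finger_force': 54.996}
tilt deg 0.03 y-angle 18.4 shift [-1.  -0.6 -0.2] spin -0.0001
```

View pics/w5.png

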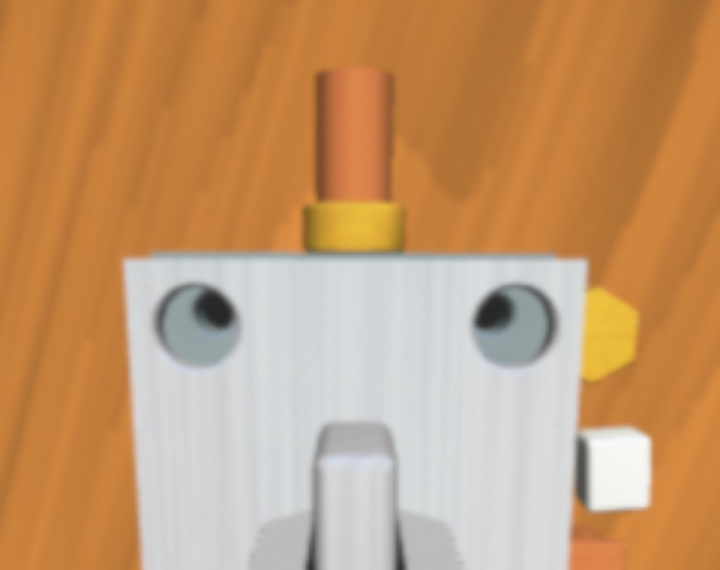

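View pics/s5.png

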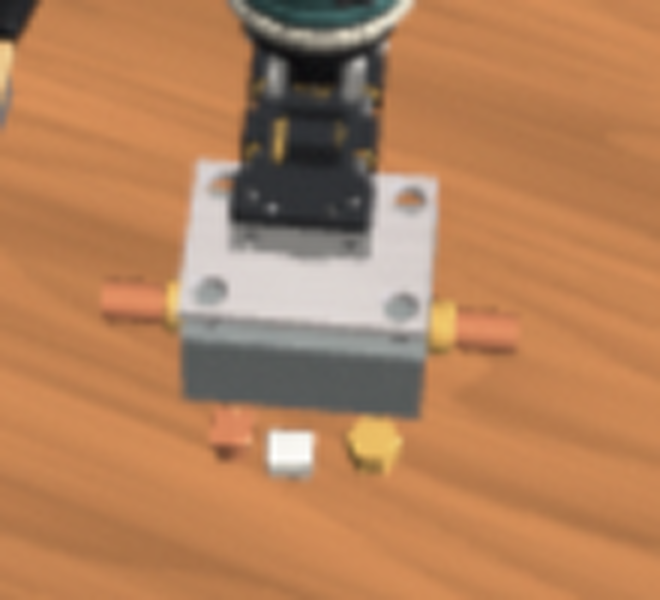

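The wrist view shows the two near-end holes at about (198,325) and (514,325), each with its dark thread inside at (213,309) and (492,309). The scene view shows the plate level over the body. I'll cast rays to compare hole and thread centres.

Run:
```python
from h import *
from scipy.spatial.transform import Rotation as R
f=snap('wrist'); e=ctrl.sense(); M=R.from_quat(e['ee_rot']).as_matrix()
g=cv2.cvtColor(f['frame'],cv2.COLOR_RGB2GRAY); roi=np.zeros_like(g); roi[140:180,245:392]=1; 
k=cv2.morphologyEx(((g<85)&(roi>0)).astype(np.uint8),cv2.MORPH_OPEN,np.ones((4,4)))
n,l,t,c=cv2.connectedComponentsWithStats(k); print(t[1:].tolist(),c[1:].round(1).tolist())
zt=e['eef_pos'][2]-31+8
H=[ray(f,200+x/3,50+325/3,zt) for x in (198,514)]
T=[ray(f,200+x/3,50+309/3,60) for x in (213.,492.)]
print('hole dist',np.linalg.norm(H[0]-H[1]),'thread dist',np.linalg.norm(T[0]-T[1]))
for h,t_ in zip(H,T): print(h.round(1),t_.round(1),'thread-hole in tool axes',(M.T@(t_-h)).round(1))
for q in c[1:]: print(ray(f,*q,60).round(1))
```

```text
[[267, 149, 11, 11, 98], [360, 150, 11, 10, 92]] [[272.0, 153.9], [365.3, 154.8]]
hole dist 69.09163425399623 thread dist 69.45809350402553
[467.3  20.3  86.2] [465.8  21.7  60. ] thread-hole in tool axes [ 1.8 -1.  26.2]
[532.8  42.1  86.2] [531.7  43.6  60. ] thread-hole in tool axes [ 1.8 -0.6 26.2]
[466.7  21.3  60. ]
[533.1  42.7  60. ]
```

{"op": "servo_tool", "data": {
  "steps": [
    [5,0.7,-0.2,0.4,0],
    [5,1.5,-0.5,0.8,0],
    [5,1.5,-0.5,0.8,0],
    [5,1.5,-0.5,0.8,0],
    [5,1.5,-0.5,0.8,0],
    [5,1.5,-0.5,0.8,0]
  ]
}}

```text
time: 19.55
eef_pos: [514.4, -16.5, 108.3]
ee_rot: [0.585, 0.811, -0.0, 0.0]
contact_force: [-0.5, -0.2, -3.9]
width: 0.166
finger_force: 55.0
```

Run:
```python
from h import *
st(); w=snap('wrist'); t=snap('top')
cv2.imwrite('pics/f.png',np.vstack([cv2.resize(w['frame'][110:190,230:410,::-1],(640,284),interpolation=cv2.INTER_CUBIC),cv2.resize(t['frame'][100:300,180:480,::-1],(640,300))[:300]]))
```

```text
{'time': 19.55, 'eef_pos': [514.439, -16.472, 108.278], 'ee_rot': [0.585, 0.811, -0.0, 0.0], 'joints': [-0.404, 0.404, 0.456, 1.999, -0.246, 0.791, 0.516], 'contact_force': [-0.53, -0.216, -3.877], 'width': 0.166, 'finger_force': 54.996}
```

View pics/f.png

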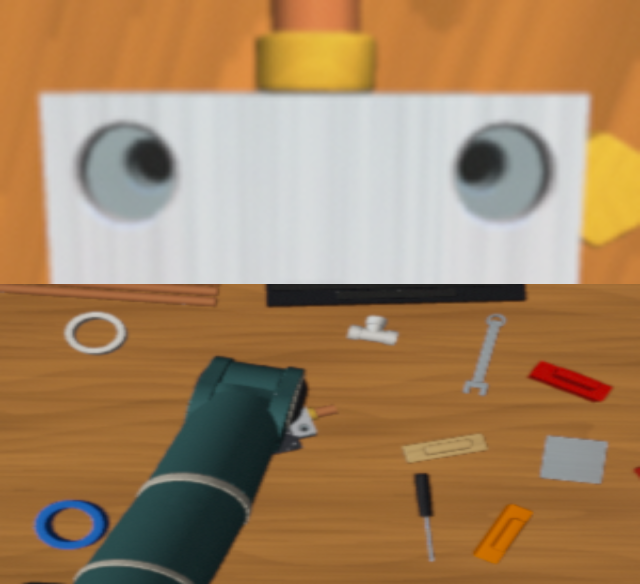

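The last view shows both threads symmetric inside the plate's holes. The brush is upright back in its place, and the bystanders are unmoved. The centre agrees with my independent estimate to within 1 mm, so I'm handing in.

```bash
python3 -c "
from bench import workorder
print(workorder.close_job())"
```

```text
the job is handed in; nothing more can be done
None
```

The job is handed in: the three bits of scrap are swept onto the desk, the brush stands upright back in its place, and the arm is holding the cover level about 17 mm above the valve body. The two end holes I could see from close by show their threads; the other two follow from the plate's measured turn and centring.

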